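# Hold the extractor's recessed pairing button down with a pin punch

### The job

The dust extractor's control box has to be paired with a new remote. Slide the dust shutter on its top fully open by the orange tab, take the steel pin punch from the tool block, reach its tip down through the hole and press the recessed blue pairing button all the way down, gently and without ramming it. Finish while still gripping the punch and holding the button down, so that I can press the remote; leave the start and stop buttons, the other tools and everything else on the bench alone.

Things in the scene. Friction and masses are not known exactly. Their poses are not given: they have to be found in the camera images.
- extractor_box: Control box of the dust extractor, screwed to the bench (fixed): a grey box 140 mm (its x) by 200 mm (its y) by 78 mm high with a light grey top, black conduit leaving its far (+x) side. Origin: centre of its underside; z up. On its flat top (78 mm up): nearest the robot the sliding dust shutter, farther away in a row along y an amber lamp (look only), the green start button and the big red stop button.
- hole_mouth (a point): Centre of the mouth of the round hole in the top of the control box, level with the top (78 mm above the bench); in the box frame at x -25 mm, y -30 mm. The hole is 20 mm across and goes straight down; the blue pairing button stands at its bottom. The closed shutter covers it.
- shutter (a joint): Travel of the dust shutter in m: 0 fully closed (the shut plate is centred over the hole), 0.045 fully open. It slides along the box's +y direction. It starts closed or nearly so (0 to 0.006), drags with about 1.5 N and stays where it is left. Black plate 36 x 50 x 3 mm, its top 4 mm above the box top, running between two aluminium guides 5 mm high (42 mm apart centre to centre). At 0.036 and beyond it is clear of the hole.
- shutter_tab (a point): Centre of the top of the orange grip tab that stands on the shutter and moves with it; tab 24 mm along the box's x, 10 mm thick along the box's y (the sliding direction), 20 mm tall above the shutter plate (its top 24 mm above the box top). With the shutter closed the tab stands 18 mm to the +y side of the hole's axis.
- pair_button: Recessed blue pairing button, a flat disc 17 mm across at the bottom of the hole; this point is the centre of its top face, which moves with it. Released, it is 28 mm below the box top (50 mm above the bench). It can be pressed down 8 mm to its stop (42 mm above the bench) and springs back: it begins to move at 2 N, needs about 5 N at 5 mm (where the switch makes contact) and 7 N at its stop.
- tool_block: Dark hardwood tool block fixed to the bench, 70 mm (its x) by 200 mm (its y) by 70 mm high, with three round holes 14 mm wide and 60 mm deep in its top, in a row along its y at -65, 0 and +65 mm. The punch, the marker and the awl stand in them, one in each, in any order. Origin: centre of its underside.
- punch: Blunt steel pin punch, 150 mm long, 100 g (varies by a quarter), standing upright, tip down, in a hole of the block, its tip on the hole's floor 10 mm above the bench. Tip part 8 mm diameter and 45 mm long, then a plain round body 12 mm in diameter up to its top end, with five dark rings 78 to 103 mm above the tip; the upper 90 mm stand clear of the block. Origin: centre of the flat tip; z runs up along the punch to its top.
- punch_tip (a point): Centre of the punch's flat lower end (the tip), same point as the punch's origin.
- marker: Bystander: white marker pen with a red cap upward, 12 to 13 mm in diameter, 140 mm long, standing in a hole of the block, its top 150 mm above the bench. Origin: centre of its lower end.
- awl: Bystander: scratch awl with a pale wooden handle (30 mm at its widest) and brass ferrule resting on the block's top, blade down in a hole; its top is 152 mm above the bench. Origin: point of its blade, 45 mm below the ferrule.
- offcut: Bystander: loose pale pine offcut lying on the bench, 60 mm (its x) by 150 mm (its y) by 24 mm high. Origin: centre of its underside.
- tape: Bystander: loose yellow and black tape measure standing on the bench, 72 mm (its x) by 36 mm (its y) by 66 mm high. Origin: centre of its underside.
- stop_button (a joint): How far the red stop button is pressed, in m (0 released, 0.006 fully in).
- stop_button_top (a point): Centre of the top of the red stop button, 32 mm in diameter in a yellow collar 48 mm wide; 18 mm above the box top, in the box frame at x +35, y +55 mm.
- start_button (a joint): How far the green start button is pressed, in m (0 released, 0.005 fully in).
- start_button_top (a point): Centre of the top of the green start button, 24 mm in diameter in a black collar 40 mm wide; 17 mm above the box top, in the box frame at x +35, y -5 mm.

How it is judged:
By the outcome, as a careful person would: the job done as asked, in the order asked, and still so for the second after the job is handed in, while the arm keeps its last pose, push and grip.
It also fails if it takes over 53 s, if anything falls off the work surface, if the arm or the gripper's body presses on something with over 40 N, if the wrist force passes 120 N, or if a joint passes its speed limit or range.

### The arm

A 7-joint arm with a two-finger parallel gripper is mounted at the origin on the work surface. World frame = base frame: x ahead of the robot, y to its left, z up, the work surface at z = 0. Lengths are in m, angles in rad, forces in N, time in s.
With the tool pointing down it reaches from about 0.425 to 0.825 m from the base axis. Payload 3.6 kg.
Tool frame: the origin (TCP) lies where the fingers leave the gripper's body, on its centre line; the fingertips stand 73 mm ahead of it and the grasp point (between the pads) lies 54 mm ahead of it; z points along the fingers, y is the line along which they close (so a half turn about z gives the same grasp; the last joint's range is limited). The gripper opens to 85 mm and grips with 20 to 120 N. Pads are 22 mm wide; open, the fingers measure 114 mm over their backs; the gripper's body (76 mm by 85 mm) begins 54 mm behind the grasp point. The pads swing forward as they close: fully open they stand 13 mm farther back than shut.
Start: joints at [1.208, 0.615, -0.013, 1.423, 0.008, 1.103, -0.04], TCP at [0.215, -0.613, 0.304] pointing down, gripper open.
Joint ranges: [-3.12, 3.12], [-0.3, 2.06], [-1.34, 1.32], [0.26, 2.42], [-1.36, 4.5], [0.01, 1.98], [-2.84, 2.84]. Speed limits (rad/s): [2.79, 2.79, 3.14, 3.14, 3.14, 3.14, 3.14].

### API

Orientations are given as a unit quaternion [x, y, z, w].
In Python, from station import arm, snapshot, camera_info, ticket gives the robot as it stands. Calls block until the motion is done:
- arm.movep(position, orientation): joint-space move of the TCP to a pose.
- arm.line_to(position, velocity=0.15, ori=None): straight line of the TCP; ori=None keeps the orientation; velocity is the mean speed in m/s.
- arm.move_j(angles): joint-space move.
- arm.move_gripper(opening, effort=None): opening from 0.0 (shut) to 1.0 (fully open); effort is the grip in N (None keeps the last); returns when the fingers have stopped.
- arm.pause(seconds).
- arm.ik(position, orientation): joint angles nearest the present ones, or None.
- snapshot(name): name is "side" or "top" or "wrist"; returns the picture (480x640x3 uint8, blue, green, red); there is no depth.
- camera_info(name): a dict with "fx", "fy", "cx", "cy" (pixels), "R" (3x3) and "t" (3): a world point X has camera coordinates R X + t; the wrist camera has in their place "T_tool_cam" (4x4, takes a point from camera to tool coordinates, whose origin is the TCP and whose axes are the flange's). Camera axes: x right, y down, z forward; pixel columns grow to the right and rows downward; lengths in m; the calibration is good to about 2 mm. The wrist camera is an equidistant fisheye: a pixel r from the principal point sees the ray r / f radians off the axis. A picture is of the moment at which its call begins: read the wrist's pose just before it. camera_info takes no time and is no camera call.
A pose or a line that the arm cannot do raises arm.MotionError and nothing moves.
- ticket.finish_job(): hands the job in; it is judged then, once.
Readings, each from a call of its own:
- arm.read_time(): time.
- arm.read_joint_positions(): joint angles.
- arm.read_dq(): joint speeds.
- arm.read_effort(): joint torques, N m.
- arm.read_tool_pos(): TCP position.
- arm.read_eef_rot(): TCP orientation.
- arm.read_ft_force(): force on the tool from outside, world axes, zero at the start.
- arm.read_wrist_torque(): the same for the moment, N m.
- arm.read_opening(): opening from 0.0 (shut) to 1.0 (fully open).
- arm.read_finger_force(): force on a finger pad.
Only numpy, scipy, OpenCV 4.12 (cv2) and the standard library are available. Lean on these libraries where they do the work, as an engineer would, in place of code of your own. Each camera call takes 0.05 s, during which the arm holds its last target. There are 200 camera calls.

## Working session

There is one attempt and no reset: what is moved stays moved. The work goes in short steps, each a Python script; the robot and the scene stay as the last script left them, time stands still between calls to the robot, and variables do not carry over. Pictures are saved under pics/ and viewed, at most 10 in all, crops included, and the job is handed in when it is done.

```bash
ls; mkdir -p pics
python3 - <<'E'
from station import arm, snapshot, camera_info
import cv2, numpy as np
for n in ("top","side"):
    cv2.imwrite(f"pics/{n}0.png",snapshot(n))
for n in ("top","side","wrist"):
    print(n,camera_info(n))
print(arm.read_eef_rot(),arm.read_time(),arm.read_ft_force())
E
```

```text
pics
top {'fx': 549.9606995421474, 'fy': 549.9606995421474, 'cx': 328.4338397058462, 'cy': 241.96637165181147, 'R': array([[-0.00764261, -0.99993509, -0.00845053],
       [-0.98599617,  0.00894341, -0.16652799],
       [ 0.16659276,  0.00705948, -0.98600052]]), 't': array([0.01597343, 0.54436799, 1.42812823])}
side {'fx': 552.7438857605651, 'fy': 552.7438857605651, 'cx': 315.21711518136067, 'cy': 241.0673436039889, 'R': array([[-0.92288354, -0.38457565, -0.01968577],
       [-0.22704229,  0.58471027, -0.77882328],
       [ 0.31102694, -0.71429368, -0.62693443]]), 't': array([0.50497447, 0.18955281, 1.00146763])}
wrist {'fx': 371.64829954431775, 'fy': 371.64829954431775, 'cx': 321.40540567654006, 'cy': 240.95623757467217, 'T_tool_cam': array([[ 3.68564811e-04, -9.47647902e-01, -3.19316954e-01,
         8.11779558e-02],
       [ 9.99999816e-01,  1.95296111e-04,  5.74641564e-04,
        -4.16011201e-04],
       [-4.82196513e-04, -3.19317107e-01,  9.47647800e-01,
        -6.84688547e-02],
       [ 0.00000000e+00,  0.00000000e+00,  0.00000000e+00,
         1.00000000e+00]])}
[ 9.85847363e-01  1.67641041e-01 -2.21569183e-04 -1.18740669e-03] 0.1 [ 0.19210763 -0.72141071  0.16369317]
```

View pics/top0.png

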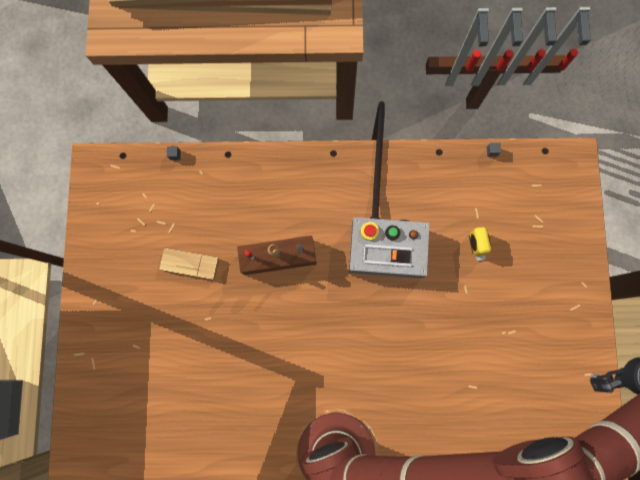

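View pics/side0.png

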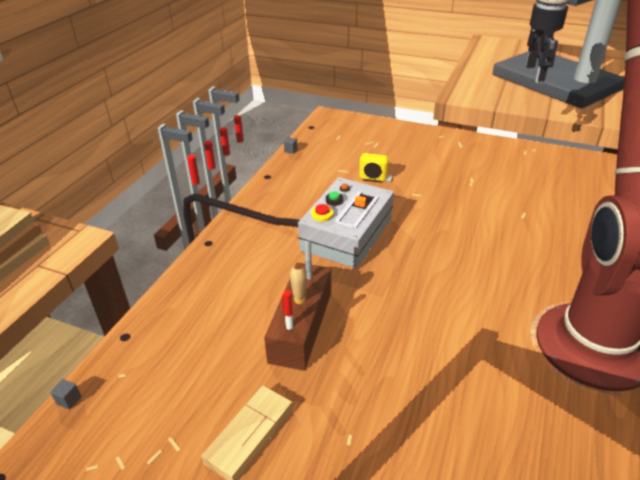

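The top view shows the box near (389,247), with the orange tab at (394,255), red at (370,231) and green at (393,232). The block is near (277,254), with the grey punch at about (299,247). The side view puts the punch at about (308,262), in the block hole nearest the box.

```bash
cat > h.py <<'E'
import cv2, numpy as np
from station import arm, snapshot, camera_info
from scipy.spatial.transform import Rotation as Ro
def ray(name,uv,pose=None):
    c=camera_info(name)
    if name!="wrist":
        d=c["R"].T@np.array([(uv[0]-c["cx"])/c["fx"],(uv[1]-c["cy"])/c["fy"],1]); return -c["R"].T@c["t"],d
    p,q=pose; v=np.array([uv[0]-c["cx"],uv[1]-c["cy"]])/c["fx"]; r=np.linalg.norm(v)
    dc=np.r_[v*np.sinc(r/np.pi),np.cos(r)]
    T=c["T_tool_cam"]; R=Ro.from_quat(q).as_matrix()
    return np.array(p)+R@T[:3,3], R@T[:3,:3]@dc
def plane(name,uv,z,pose=None):
    o,d=ray(name,uv,pose); return o+d*(z-o[2])/d[2]
def tri(r1,r2):
    (a,d),(b,e)=r1,r2; s=np.linalg.lstsq(np.c_[d,-e],b-a,rcond=None)[0]
    p,q=a+d*s[0],b+e*s[1]; return (p+q)/2,np.linalg.norm(p-q)
def blobs(img,lo,hi,roi,amin=8):
    x0,y0,x1,y1=roi; m=cv2.inRange(cv2.cvtColor(img,cv2.COLOR_BGR2HSV)[y0:y1,x0:x1],np.array(lo),np.array(hi))
    n,l,s,c=cv2.connectedComponentsWithStats(m)
    return sorted([(int(s[i,4]),(c[i]+[x0,y0]).round(1)) for i in range(1,n) if s[i,4]>=amin],key=lambda t:-t[0])
def down(yaw):  # tool z down; tool y axis along world angle yaw
    y=np.array([np.cos(yaw),np.sin(yaw),0]); z=np.array([0,0,-1.]); return Ro.from_matrix(np.c_[np.cross(y,z),y,z]).as_quat()
E
python3 - <<'E'
from h import *
t=cv2.imread("pics/top0.png"); s=cv2.imread("pics/side0.png")
R=(330,205,445,290); S=(295,160,400,270)
for nm,lo,hi in (("red",(0,180,120),(5,255,255)),("green",(50,120,60),(80,255,255)),("orange",(6,200,150),(16,255,255))):
    print(nm,blobs(t,lo,hi,R)[:3],blobs(s,lo,hi,S)[:3])
a=cv2.resize(t[200:300,220:440],None,fx=3.6,fy=3.6,interpolation=cv2.INTER_CUBIC)
b=cv2.resize(s[150:370,250:410],None,fx=2.4,fy=2.4,interpolation=cv2.INTER_CUBIC)
o=np.zeros((600,800,3),np.uint8); 
cv2.imwrite("pics/topc.png",a)
m=cv2.inRange(t[205:290,330:445],np.array([120]*3),np.array([255]*3))
E
```

```text
red [(90, array([369.8, 230. ]))] [(94, array([321.7, 208.9]))]
green [(59, array([392.6, 231.5]))] [(68, array([333.6, 195.5]))]
orange [] [(73, array([360.4, 201.9])), (22, array([321.6, 211.4])), (16, array([344. , 186.5]))]
```

View pics/topc.png

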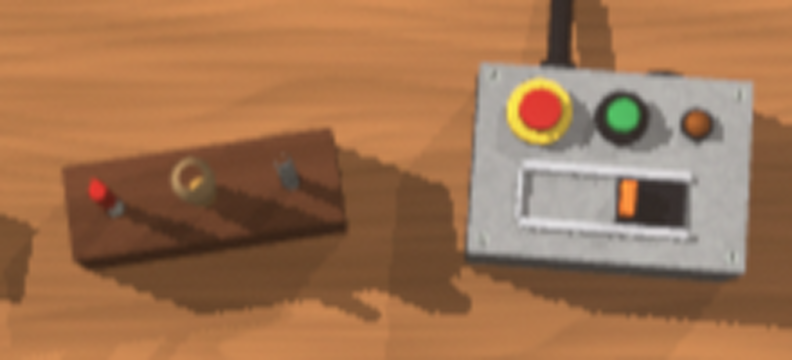

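The crop (×3.6, origin (220,200)) shows the box-top corners at (481,64), (753,82), (743,272) and (468,257), and the tab at (627,198). The shutter is closed. The punch top is at about (282,158). The block-top corners are (64,168), (331,130), (345,222) and (78,260).

Run:
```python
from h import *
f=lambda u:np.array(u)/3.6+[220,200]
P=lambda u,z:plane("top",f(u),z)[:2]
B=[P(u,.078) for u in ((481,64),(753,82),(743,272),(468,257))]
c=np.mean(B,0); e=B[0]-B[1]+B[3]-B[2]; yaw=np.arctan2(-e[0],e[1])
print("box",c.round(4),"yaw",yaw, [np.linalg.norm(B[i]-B[i-1]).round(3) for i in range(4)])
r,g=plane("top",(369.8,230),.096)[:2],plane("top",(392.6,231.5),.095)[:2]
rs,gs=plane("side",(321.7,208.9),.096)[:2],plane("side",(333.6,195.5),.095)[:2]
for a,b in((r,g),(rs,gs)):
    print(a.round(4),b.round(4),"d",np.linalg.norm(a-b).round(4),"yaw",np.arctan2(-(a-b)[0],(a-b)[1]).round(3))
Rz=lambda y:np.array([[np.cos(y),-np.sin(y)],[np.sin(y),np.cos(y)]])
w=lambda x,y:c+Rz(yaw)@[x,y]
print("pred red",w(.035,.055),"green",w(.035,-.005),"hole",w(-.025,-.03),"tab closed",w(-.025,-.012))
print("tab top",P((627,198),.102),"side",plane("side",(360.4,201.9),.095)[:2])
K=[P(u,.07) for u in ((64,168),(331,130),(345,222),(78,260))]
k=np.mean(K,0); e=K[0]-K[1]+K[3]-K[2]; ky=np.arctan2(-e[0],e[1]); print("block",k,ky,[np.linalg.norm(K[i]-K[i-1]).round(3) for i in range(4)])
for y in(-.065,0,.065): print(y,k+Rz(ky)@[0,y])
print("punch top",P((282,158),.16),"red cap",P((97,187),.15))
```

```text
box [ 0.5251 -0.149 ] yaw -0.07023408728618315 [np.float64(0.143), np.float64(0.199), np.float64(0.14), np.float64(0.198)]
[ 0.5665 -0.0965] [ 0.5622 -0.1556] d 0.0593 yaw -0.073
[ 0.569  -0.0933] [ 0.5641 -0.1514] d 0.0583 yaw -0.084
pred red [ 0.56391448 -0.09660167] green [ 0.5597039  -0.15645375] hole [ 0.49809742 -0.17718153] tab closed [ 0.49936059 -0.15922591]
tab top [ 0.49956395 -0.15720438] side [ 0.50064856 -0.14917494]
block [0.50924912 0.14706801] 0.13416872451435294 [np.float64(0.069), np.float64(0.197), np.float64(0.069), np.float64(0.196)]
-0.065 [0.51794394 0.08265217]
0 [0.50924912 0.14706801]
0.065 [0.50055429 0.21148385]
punch top [0.52103339 0.08495832] red cap [0.50357076 0.21321996]
```

Run:
```python
from h import *
q=down(-0.072-np.pi/2)
arm.movep([0.500,-0.158,0.28],q); arm.move_gripper(0.5,30)
pose=(arm.read_tool_pos(),arm.read_eef_rot()); im=snapshot("wrist"); cv2.imwrite("pics/w1.png",im); np.save("w1.npy",np.r_[pose[0],pose[1]])
F=(0,0,640,480)
for nm,lo,hi,z in (("red",(0,180,90),(5,255,255),.096),("green",(50,120,60),(80,255,255),.095),("orange",(6,190,130),(16,255,255),.102)):
    for a,c in blobs(im,lo,hi,F,60)[:3]: print(nm,a,c,plane("wrist",c,z,pose).round(4))
print(pose,arm.read_time(),arm.read_joint_positions())
```

```text
red 1401 [221.7 149.4] [ 0.5675 -0.0941  0.096 ]
green 915 [306.9 148.4] [ 0.5624 -0.1529  0.095 ]
(array([ 0.49999307, -0.15808058,  0.2799948 ]), array([ 9.99349020e-01, -3.60768192e-02,  4.64355857e-06, -1.09986330e-05])) 2.5833 [ 0.28204588  0.44753821 -0.02551071  1.81779087  0.01435879  0.87645656
 -1.39297182]
```

View pics/w1.png

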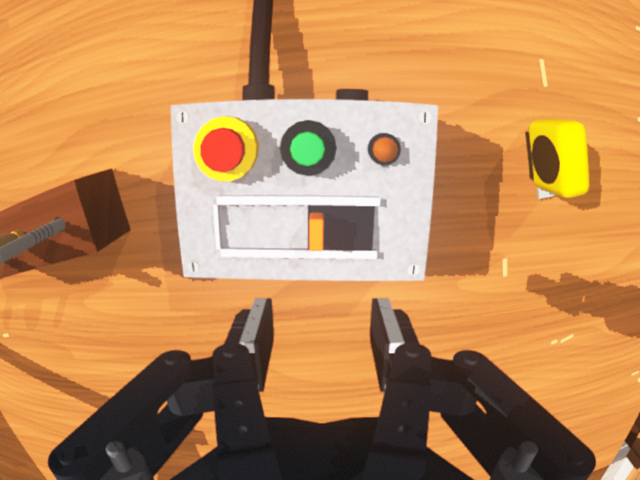

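The wrist view shows the tab top at about (316,231). The box-top corners are about (171,105), (438,105), (424,280) and (184,280), and the shutter is closed.

Run:
```python
from h import *
w=np.load("w1.npy"); pose=(w[:3],w[3:]); im=cv2.imread("pics/w1.png")
P=lambda u,z:plane("wrist",u,z,pose)[:2]
for lo in ((5,150,80),(8,200,200)):
  print([(a,c,P(c,.102).round(4)) for a,c in blobs(im,lo,(22,255,255),(295,205,335,258),40)])
B=[P(u,.078) for u in ((171,105),(438,105),(424,280),(184,280))]
c=np.mean(B,0); e=B[0]-B[1]+B[3]-B[2]; print(c,np.arctan2(-e[0],e[1]),[np.linalg.norm(B[i]-B[i-1]).round(3) for i in range(4)])
r,g=P((221.7,149.4),.096),P((306.9,148.4),.095); d=r-g; y=np.arctan2(-d[0],d[1]); print("yaw rg",y)
R=np.array([[np.cos(y),-np.sin(y)],[np.sin(y),np.cos(y)]])
c2=((r-R@[.035,.055])+(g-R@[.035,-.005]))/2; print("centre rg",c2)
for cc in (c,c2): print("hole",cc+R@[-.025,-.03],"tab0",cc+R@[-.025,-.012])
```

```text
[(541, array([315.9, 231.3]), array([ 0.5054, -0.1548]))]
[]
[ 0.52719842 -0.14559622] -0.0759537347318874 [np.float64(0.142), np.float64(0.199), np.float64(0.139), np.float64(0.2)]
yaw rg -0.08688709601147404
centre rg [ 0.52793419 -0.14534589]
hole [ 0.49968939 -0.17331361] tab0 [ 0.50125139 -0.15538151]
hole [ 0.50042517 -0.17306328] tab0 [ 0.50198717 -0.15513118]
```

Run:
```python
from h import *
yaw=-.08; q=down(yaw-np.pi/2); d=np.array([-np.sin(yaw),np.cos(yaw),0])
f=lambda:(arm.read_ft_force().round(1),arm.read_opening(),arm.read_tool_pos().round(4))
p=np.array([.502,-.155,.160])
arm.line_to(p+[0,0,.04],.2,ori=q); arm.line_to(p,.08); print(f())
arm.move_gripper(0,20); print("grip",f(),arm.read_finger_force())
arm.line_to(p+d*.040,.06); print(f())
for s in (.043,.045,.047,.049):
    arm.line_to(p+d*s,.02); F=arm.read_ft_force(); print(s,f())
    if abs(F@d)>8: break
arm.move_gripper(0.4); arm.line_to(arm.read_tool_pos()+[0,0,.09],.2)
pose=(arm.read_tool_pos(),arm.read_eef_rot()); im=snapshot("wrist"); cv2.imwrite("pics/w2.png",im); np.save("w2.npy",np.r_[pose])if 0 else np.save("w2.npy",np.r_[pose[0],pose[1]])
print(arm.read_time())
```

```text
(array([-0.1, -0.1, -0.1]), 0.5021738464431389, array([ 0.5023, -0.1551,  0.1604]))
grip (array([-0.9,  1. ,  4.1]), 0.10729521891081618, array([ 0.5023, -0.1548,  0.1606])) 23.232352137565613
(array([-0.9,  0.9,  5.6]), 0.11037812902256029, array([ 0.5058, -0.1136,  0.1606]))
0.043 (array([0. , 0.5, 5.5]), 0.10537152099442047, array([ 0.5059, -0.1113,  0.1605]))
0.045 (array([-0.5, -1.7,  5.3]), 0.11390093945413907, array([ 0.5061, -0.1099,  0.1605]))
0.047 (array([-0.9, -4.9,  4.2]), 0.1113313169325052, array([ 0.5061, -0.1096,  0.1605]))
0.049 (array([-1.1, -7.8,  4.7]), 0.10926724617540629, array([ 0.5061, -0.1094,  0.1605]))
7.05
```

View pics/w2.png

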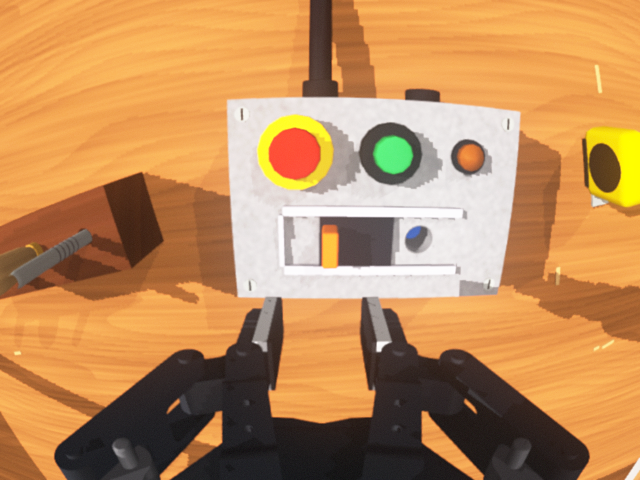

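The shutter is fully open against its stop, and the hole with the blue button shows at about (418,238). Next is a closer look at the punch.

Run:
```python
from h import *
w=np.load("w2.npy"); pose=(w[:3],w[3:]); im=cv2.imread("pics/w2.png")
print("hole",plane("wrist",(418.5,238),.078,pose))
for nm,lo,hi,z in (("red",(0,180,90),(5,255,255),.096),("green",(50,120,60),(80,255,255),.095)):
    for a,c in blobs(im,lo,hi,(230,100,520,200),200)[:1]: print(nm,c,plane("wrist",c,z,pose).round(4))
q=down(.134)
arm.line_to(pose[0]+[0,0,.06],.25)
arm.movep([.5205,.0835,.31],q); arm.move_gripper(.6)
pose=(arm.read_tool_pos(),arm.read_eef_rot()); im=snapshot("wrist"); cv2.imwrite("pics/w3.png",im); np.save("w3.npy",np.r_[pose[0],pose[1]])
print(pose,arm.read_time(),arm.read_joint_positions())
```

```text
hole [ 0.50216149 -0.1721271   0.078     ]
red [294.1 153.1] [ 0.5676 -0.0935  0.096 ]
green [392.8 154.3] [ 0.5626 -0.1525  0.095 ]
(array([0.52055492, 0.08296946, 0.30996789]), array([ 6.58642970e-01,  7.52455587e-01, -1.26192081e-04,  1.11478221e-04])) 8.8833 [ 0.1330076   0.45502047 -0.49032495  1.75981562  0.25061164  0.98904769
 -0.32074456]
```

View pics/w3.png

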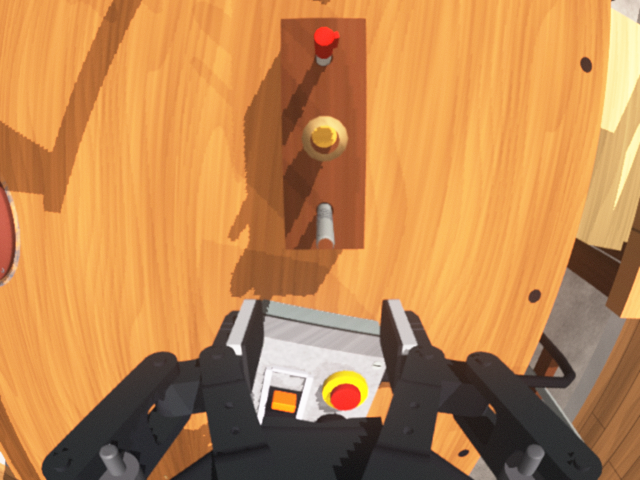

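The punch top end is at about (325,243), it enters the block at about (324,209), and the gripper is symmetric about it.

Run:
```python
from h import *
w=np.load("w3.npy"); pose=(w[:3],w[3:])
P=lambda u,z:plane("wrist",u,z,pose)[:2].round(4)
print("top",P((325.5,243.5),.16),"block level",P((324,209),.07))
B=[P(u,.07) for u in ((281,19),(365,18),(364,248),(286,248))]
c=np.mean(B,0); e=B[0]-B[3]+B[1]-B[2]; y=np.arctan2(-e[0],e[1]); print(c,y,[np.linalg.norm(B[i]-B[i-1]).round(3) for i in range(4)], c+.065*np.array([np.sin(y),-np.cos(y)]))
```

```text
top [0.5212 0.09  ] block level [0.5207 0.0901]
[0.512325 0.153125] 0.14275474862585247 [np.float64(0.197), np.float64(0.068), np.float64(0.198), np.float64(0.069)] [0.52157257 0.08878619]
```

Run:
```python
from h import *
q=down(.14); f=lambda:(arm.read_ft_force().round(1),round(arm.read_opening(),3),arm.read_tool_pos().round(4))
p=np.array([.521,.0897,.174])
arm.line_to(p+[0,0,.06],.2,ori=q); arm.line_to(p,.1); print(f())
arm.move_gripper(0,80); print(f(),arm.read_finger_force())
arm.line_to(p+[0,0,.03],.06); print(f())
arm.line_to(p+[0,0,.13],.2); arm.pause(.2); print(f(),arm.read_time())
pose=(arm.read_tool_pos(),arm.read_eef_rot()); im=snapshot("wrist"); s=snapshot("side"); np.save("w4.npy",np.r_[pose[0],pose[1]])
cv2.imwrite("pics/w4.png",im); cv2.imwrite("pics/s4.png",s)
cv2.imwrite("pics/m4.png",np.hstack([im[150:480,170:470],cv2.resize(s[100:320,200:500],(450,330))]))
```

```text
(array([ 0. , -0.3,  0.1]), 0.6, array([0.5215, 0.0899, 0.1747]))
(array([-0.4,  0.4,  4.5]), 0.117, array([0.5215, 0.0898, 0.1746])) 77.8879433311522
(array([-0.5,  0. , -1.2]), 0.118, array([0.5207, 0.0895, 0.204 ]))
(array([-0.3,  0.1, -1.3]), 0.119, array([0.5203, 0.0894, 0.3024])) 12.1167
```

View pics/m4.png

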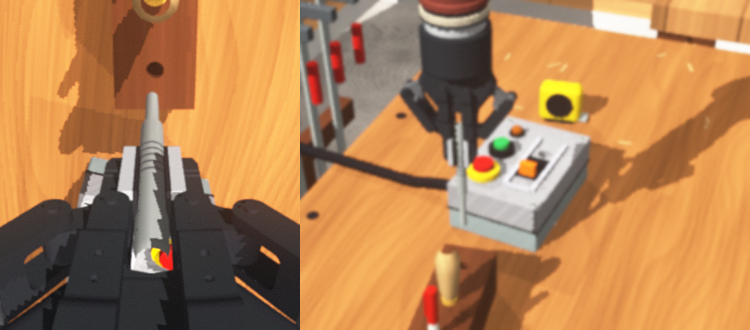

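The punch is held, with its tip at wrist pixel (323,243) and side pixel (508,248), roughly vertical. I'll check the tip position, then move over the hole.

Run:
```python
from h import *
w=np.load("w4.npy"); pose=(w[:3],w[3:])
print("tip wrist",plane("wrist",(323,243.5),w[2]-.1646,pose),"tri",tri(ray("wrist",(323,243.5),pose),ray("side",(508,248))), "tcp",w[:3])
q=down(.14); H=np.array([.501,-.1728])
arm.movep([H[0],H[1],.300],q)
arm.line_to([H[0],H[1],.1646+.093],.12); arm.pause(.2)   # tip 15 mm above the mouth, over the top
pose=(arm.read_tool_pos(),arm.read_eef_rot()); print(pose,arm.read_time(),arm.read_ft_force())
im=snapshot("wrist"); s=snapshot("side"); t=snapshot("top"); np.save("w5.npy",np.r_[pose[0],pose[1]])
cv2.imwrite("pics/w5.png",im); cv2.imwrite("pics/s5.png",s)
a=cv2.resize(im[190:310,260:390],(390,360),interpolation=cv2.INTER_CUBIC); b=cv2.resize(s[150:250,310:420],(396,360),interpolation=cv2.INTER_CUBIC)
cv2.imwrite("pics/m5.png",np.hstack([a,b]))
```

```text
tip wrist [0.51957333 0.09125433 0.13777822] tri (array([0.34879557, 0.17061537, 0.32529672]), np.float64(0.3241644571690729)) tcp [0.52031569 0.08940889 0.30237822]
(array([ 0.5016054 , -0.17262283,  0.25856232]), array([6.55780940e-01, 7.54950500e-01, 4.50142838e-04, 9.48192848e-04])) 13.9417 [-0.04511274  1.65583382 -1.44177375]
```

View pics/m5.png

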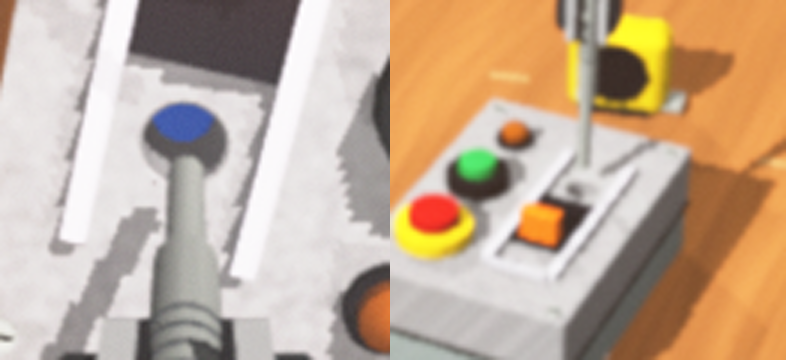

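The wrist crop (×3, origin (260,190)) shows the tip at about (187,161) and the hole mouth centred at about (186,140). The side crop shows the tip just above the hole. I'll compare them numerically.

Run:
```python
from h import *
w=np.load("w5.npy"); pose=(w[:3],w[3:]); f=lambda u,v:(260+u/3,190+v/3)
print("tip",plane("wrist",f(187,161),w[2]-.1646,pose),"hole",plane("wrist",f(186,140),.078,pose),"tcp",w[:3])
g=lambda u,v:(310+(u-390)/3.6,150+v/3.6)
print("side tip",plane("side",g(586,165),w[2]-.1646),"hole",plane("side",g(578,189),.078))
```

```text
tip [ 0.50133905 -0.17094936  0.09396232] hole [ 0.50119468 -0.17126865  0.078     ] tcp [ 0.5016054  -0.17262283  0.25856232]
side tip [ 0.50040406 -0.17601971  0.09396232] hole [ 0.50356699 -0.17175467  0.078     ]
```

```bash
cat > press.py <<'E'
from h import *
H=np.array([.5015,-.1718]); G=lambda:(arm.read_ft_force().round(1),arm.read_tool_pos().round(4))
L=lambda z,v:arm.line_to([H[0],H[1],z],v)
L(.2576,.03); L(.235,.04); arm.pause(.2); print("mid",G()); L(.219,.03); arm.pause(.3)
F0=arm.read_ft_force()[2]; print("F0",G())
z=.219
while z>.202:
    z-=.001; L(z,.008); arm.pause(.1); F=arm.read_ft_force(); p=arm.read_tool_pos()
    print(round(z,4),round(p[2],4),F.round(1))
    if F[2]-F0>9.5 or np.hypot(F[0],F[1])>8: break
arm.pause(.3); print(G(),arm.read_opening(),arm.read_time())
snap=snapshot("wrist"); s=snapshot("side")
cv2.imwrite("pics/m6.png",np.hstack([cv2.resize(snap[190:310,260:390],(390,360)),cv2.resize(s[150:250,310:420],(396,360))]))
E
python3 press.py
```

```text
mid (array([ 0.7,  1. , -1.4]), array([ 0.5017, -0.1718,  0.2353]))
F0 (array([ 0.1, -0.1, -0.5]), array([ 0.5016, -0.1718,  0.2191]))
0.218 0.218 [ 0.6  0.2 -0.9]
0.217 0.217 [ 0.4 -0.6 -0.7]
0.216 0.216 [ 0.6 -0.5  0.1]
0.215 0.215 [ 0.2 -0.2 -1.1]
0.214 0.2142 [0.8 0.7 0.7]
0.213 0.2131 [-0.1 -0.   2. ]
0.212 0.2121 [ 0.4 -0.1  2.1]
0.211 0.2111 [-0.1 -0.9  1.7]
0.21 0.2101 [0.9 0.1 3.3]
0.209 0.2091 [ 0.2 -0.1  4. ]
0.208 0.2081 [0.4 0.3 4.3]
0.207 0.2071 [-0.8  0.3  5.4]
0.206 0.2066 [-1.   0.1  7.4]
0.205 0.2064 [-1.9  1.2 12.8]
(array([-2.3,  0.2, 12.3]), array([ 0.5019, -0.1718,  0.2064])) 0.11684309002601574 21.7917
```

Run:
```python
from h import *
arm.line_to([.5015,-.1718,.2054],.01); arm.pause(.4); print(arm.read_ft_force(),arm.read_tool_pos(),arm.read_time())
```

```text
[-1.44759078  0.27265719 11.05586662] [ 0.50180085 -0.17179089  0.20648336] 22.5417
```

View pics/m6.png

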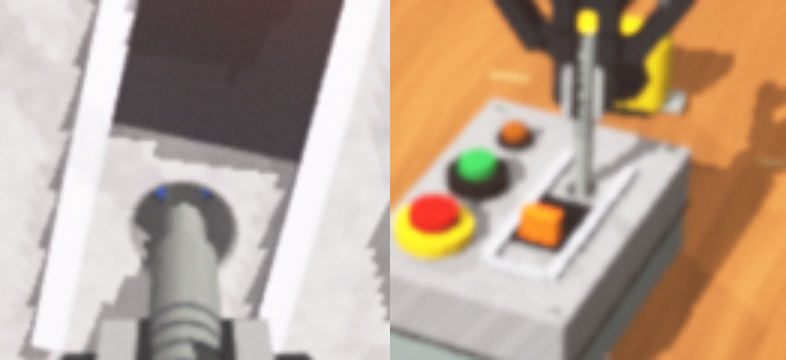

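The punch is centred in the hole at about (185,225), holding the button at its stop with the shutter open, so I'm handing the job in.

```bash
python3 -c "
from station import ticket; print(ticket.finish_job())"
```

```text
the job is handed in; nothing more can be done
None
```

The shutter is fully open, and the gripped punch is holding the pairing button down at its stop with about 11 N; I handed the job in at about 22.5 s, and the start and stop buttons and other items were left alone.

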